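# Take the brush holder apart for washing

## Task

Take the tall brush holder apart for washing: lift off its wooden lid and set it down, knob up, on the slatted drying board; only then lift the white liner cup out of the wooden pot and stand it upright on the board next to the lid. Set both parts down rather than dropping them, and leave the wooden pot standing where it is.

Things in the scene. Friction and masses are not known exactly. Their poses are not given: they have to be found in the camera images.
- pot: Outer pot of the tall brush holder: round brown wooden pot, outer diameter 84 mm, 80 mm tall, inner diameter 68 mm, inner floor 8 mm above its underside; loose, 0.5 kg. Liner cup and lid are nested in it, 146 mm tall together. (The other lidded wooden jar, low and 110 mm wide, is not part of the job.) Origin: centre of its underside, on the counter; z up.
- liner: White ceramic liner cup: straight round cup, outer diameter 60 mm, 104 mm tall, wall 3 mm, 0.2 kg. It stands on the pot's inner floor, 4 mm clearance all round; its rim is 112 mm above the counter and its upper 32 mm stand proud of the pot, to be gripped across the outside once the lid is off. Origin: centre of its underside; z up its axis.
- lid: Brown wooden lid, 0.09 kg, 42 mm tall: a plug below (diameter 50 mm, 8 mm deep, loose in the cup's mouth), a disc (diameter 76 mm, 10 mm thick, resting on the cup's rim) and a cylindrical knob (diameter 26 mm, 24 mm tall). Origin: centre of the plug's underside, 104 mm above the counter at the start; disc top 18 mm, knob top 42 mm above it; z up through the knob.
- board: Slatted drying board of pale bamboo, fixed, 170 mm along its x, 256 mm along its y, top of the slats 20 mm above the counter; slats run along its x, 22 mm wide, 4 mm gaps. Origin: centre of its underside, on the counter; z up. Empty at the start, with room for lid and cup side by side along its y.
There are look-alikes about, which are no part of the job. What is shaped like the liner but green is not meant.

How it is judged:
On the way:
1. the lid has been set down on the board while the liner cup is still in the pot (x of lid in the frame of board between -0.08 and 0.08 m and y of lid in the frame of board between -0.125 and 0.125 m and z of lid in the frame of board between 0.015 and 0.027 m and angle between lid's own z axis and vertical below 0.17 rad and linear speed of lid below 0.03 m/s and contact force between lid and the fingers below 0.2 N and horizontal distance between liner and pot below 0.015 m and z of liner in the frame of pot between 0 and 0.02 m), for 0.2 s.
At the end, for the whole second after the job is handed in: The lid (knob up) and the liner cup (upright) both rest on the slats of the drying board, released and still, each within 10 degrees of upright, with its centre on the board (at least 3 to 5 mm inside its edges); the pot stands upright (within 10 degrees) within 30 mm of where it began (x of lid in the frame of board between -0.08 and 0.08 m and y of lid in the frame of board between -0.125 and 0.125 m and z of lid in the frame of board between 0.015 and 0.027 m and angle between each of lid, liner, pot's own z axis and vertical below 0.17 rad and linear speed of each of lid, liner below 0.03 m/s and contact force between each of lid, liner and the fingers below 0.2 N and x of liner in the frame of board between -0.08 and 0.08 m and y of liner in the frame of board between -0.125 and 0.125 m and z of liner in the frame of board between 0.015 and 0.027 m and distance of pot from where it was at the start of the episode below 0.03 m); the robot touches nothing.
It fails at once if the lid is dropped (moves faster than 0.75 m/s with no finger on it, a fall of about 3 cm) (contact force between lid and the fingers below 0.05 N and linear speed of lid above 0.75 m/s).
It fails at once if the liner cup is dropped (moves faster than 0.75 m/s with no finger on it, a fall of about 3 cm) (contact force between liner and the fingers below 0.05 N and linear speed of liner above 0.75 m/s).
It also fails if it takes over 61 s, if anything falls off the work surface, if the arm or the gripper's body presses on something with over 40 N, if the wrist force passes 120 N, or if a joint passes its speed limit or range.

## Robot

A 6-joint arm with a two-finger parallel gripper is mounted at the origin on the work surface. World frame = base frame: x ahead of the robot, y to its left, z up, the work surface at z = 0. Lengths are in m, angles in rad, forces in N, time in s.
With the tool pointing down it reaches from about 0.35 to 0.85 m from the base axis. Payload 8.1 kg.
Tool frame: the origin (TCP) lies at the very end of the fingers, on their centre line; the grasp point (between the pads) lies 19 mm behind it; z points along the fingers, y is the line along which they close (so a half turn about z gives the same grasp; the last joint's range is limited). The gripper opens to 85 mm and grips with 20 to 120 N. Pads are 22 mm wide; open, the fingers measure 114 mm over their backs; the gripper's body (76 mm by 85 mm) begins 54 mm behind the grasp point. The pads swing forward as they close: fully open they stand 13 mm farther back than shut.
Start: joints at [1.14, 0.13, 1.488, -0, 1.523, -0.085], TCP at [0.203, 0.564, 0.231] pointing down, gripper open.
Joint ranges: [-2.96, 2.96], [-0.89, 2.26], [0.02, 2.5], [-1.34, 4.48], [0, 2.73], [-2.66, 2.66]. Speed limits (rad/s): [2.39, 2.39, 2.79, 3.14, 3.14, 3.14].

## Interface

Orientations are given as a unit quaternion [w, x, y, z].
In Python, from plant import robot, get_image gives the robot as it stands. The module is installed in compiled form; this text tells all that it offers. Calls block until the motion is done:
- robot.reach(position, orientation): joint-space move of the TCP to a pose.
- robot.move_linear(position, orientation=None, speed=0.15): straight line of the TCP; orientation=None keeps the orientation; speed is the mean speed in m/s.
- robot.move_j(angles): joint-space move.
- robot.command_gripper(opening): finger opening in m; the grip force is fixed at half the most; returns when the fingers have stopped.
- robot.pause(seconds).
- robot.inverse_kinematics(position, orientation): joint angles nearest the present ones, or None.
- robot.state(): the state.
- get_image(name): name is "scene" or "top" or "wrist"; returns a dict with "frame" (384x512x3 uint8, red, green, blue), "fov_y" (degrees; the focal length in pixels is half the picture's height over the tangent of half this angle, whatever the lens; pixels are square), "cx", "cy" (the principal point, pixels), "k1" (the pictures are not rectified: a ray, as slopes to the right and down, at radius r is drawn at 1 + k1 r^2 times it, then the intrinsics apply), "view" (4x4, takes a point from world to camera coordinates). Camera axes: x right, y down, z forward; pixel columns grow to the right and rows downward; lengths in m; the calibration is good to about 2 mm. A picture is of the moment at which its call begins. There is no depth.
A pose or a line that the arm cannot do raises robot.MotionError and nothing moves.
- robot.finish_job(): hands the job in; it is judged then, once.
The state is a dict: "t": time; "joints": joint angles; "qvel": joint speeds; "effort": joint torques, N m; "ee_pos": TCP position; "tcp_rot": TCP orientation; "ft_force": force on the tool from outside, world axes, zero at the start; "moment": the same for the moment, N m; "opening": finger opening in m; "grip_force": force on a finger pad.
Only numpy, scipy, OpenCV 4.12 (cv2) and the standard library are available. Lean on these libraries where they do the work, as an engineer would, in place of code of your own. Each camera call takes 0.05 s, during which the arm holds its last target. There are 200 camera calls.

## Working session

There is one attempt and no reset: what is moved stays moved. The work goes in short steps, each a Python script; the robot and the scene stay as the last script left them, time stands still between calls to the robot, and variables do not carry over. Pictures are saved under pics/ and viewed, at most 10 in all, crops included, and the job is handed in when it is done.

```bash
mkdir -p pics
cat > h.py <<'E'
import numpy as np, cv2
from plant import robot, get_image
def K(d):
    f=d["frame"].shape[0]/2/np.tan(np.radians(d["fov_y"])/2)
    return np.array([[f,0,d["cx"]],[0,f,d["cy"]],[0,0,1.]]), np.array([d["k1"],0,0,0,0.])
def ray(d,uv):
    k,D=K(d); V=np.array(d["view"])
    # forward model: drawn = ray*(1+k1 r^2) == OpenCV distortion
    p=cv2.undistortPoints(np.array([[uv]],float),k,D)[0,0]
    R=V[:3,:3]; return -R.T@V[:3,3], R.T@np.array([p[0],p[1],1])
def at_z(d,uv,z):
    o,r=ray(d,uv); return o+r*(z-o[2])/r[2]
def proj(d,P):
    k,D=K(d); V=np.array(d["view"])
    return cv2.projectPoints(np.array(P,float).reshape(-1,3),cv2.Rodrigues(V[:3,:3])[0],V[:3,3],k,D)[0][:,0]
def save(n,img): cv2.imwrite(f"pics/{n}.png",img[...,::-1])
E
python3 - <<'E'
from h import *
import pickle
D={n:get_image(n) for n in("scene","top")}
pickle.dump(D,open("d.pkl","wb"))
for n in D: save(n,D[n]["frame"]); print(n,{k:v for k,v in D[n].items() if k!="frame"})
print(robot.state())
E
```

```text
scene {'fov_y': 48.02544521321224, 'cx': 259.6372477193039, 'cy': 187.50987872576428, 'k1': 0.04244732767056998, 'view': array([[ 0.42172385,  0.90665338, -0.01134211, -0.18702373],
       [ 0.45484534, -0.22235639, -0.86236498, -0.13907552],
       [-0.78438811,  0.35852097, -0.50616005,  1.41982044],
       [ 0.        ,  0.        ,  0.        ,  1.        ]])}
top {'fov_y': 48.25463088590943, 'cx': 253.99822831550745, 'cy': 189.3009892877488, 'k1': 0.01974309723533743, 'view': array([[-0.01742671, -0.99981931, -0.00759275,  0.020271  ],
       [-0.99816553,  0.01783726, -0.05785679,  0.47887627],
       [ 0.05798177,  0.00657056, -0.99829602,  0.97794304],
       [ 0.        ,  0.        ,  0.        ,  1.        ]])}
{'t': 0.1, 'joints': array([ 1.13958969e+00,  1.31105660e-01,  1.48920287e+00,  1.39562473e-05,
        1.52299232e+00, -8.53928862e-02]), 'qvel': array([-0.00100726, -0.0003545 , -0.00266391,  0.0008442 , -0.00130922,
       -0.00099001]), 'effort': array([ 1.68716055e-03, -5.70947599e+01, -5.01943409e+01, -1.19499759e-04,
        8.10132769e-03,  3.22888877e-05]), 'ee_pos': array([0.20313505, 0.56402877, 0.23031953]), 'tcp_rot': array([-2.24907043e-04,  1.72046872e-01,  9.85088394e-01, -8.23983875e-04]), 'ft_force': array([ 0.0861512 ,  0.62634357, -0.10457731]), 'moment': array([-0.0199585 ,  0.00473126,  0.01057546]), 'grip_force': 0.0, 'opening': 0.08565902329042359}
```

View pics/scene.png

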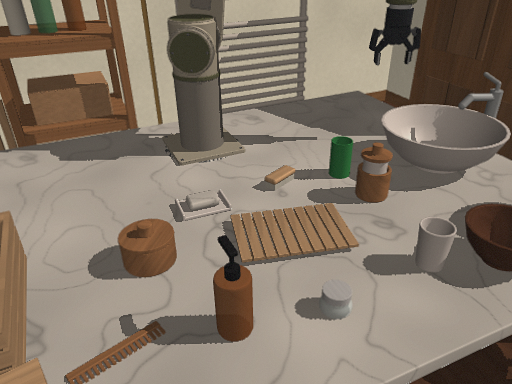

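View pics/top.png

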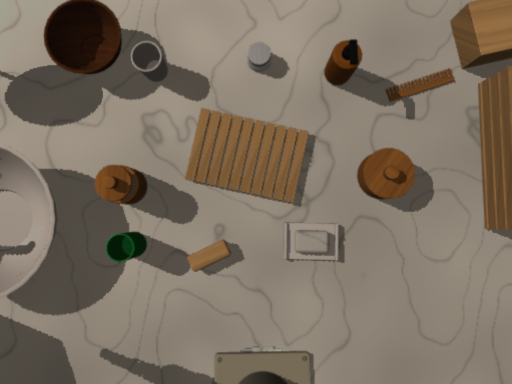

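The tall holder could be any of these:
- Tall brown pot with a white band: scene (374,172), top (118,183).
- Low wide jar: scene (148,247), top (387,174).
- Green cup: scene (341,157), top (121,248).
- White/grey mug: scene (434,244), top (146,55).
- Brown bottle: scene (233,300).

I choose the tall pot with the white band and lid, and will check it in a close crop.

Run:
```python
from h import *
import pickle
D=pickle.load(open("d.pkl","rb"))
a=cv2.resize(D["scene"]["frame"][135:211,340:410],None,fx=5.5,fy=5.5,interpolation=cv2.INTER_CUBIC)
b=cv2.resize(D["top"]["frame"][150:226,84:154],None,fx=5.5,fy=5.5,interpolation=cv2.INTER_CUBIC)
save("crop",np.hstack([a,b]))
d=D["top"]
c=[at_z(d,p,.02)[:2] for p in [(203,109),(308,130),(295,203),(186,178)]]
print(np.round(c,3))
```

```text
[[ 0.668  0.127]
 [ 0.614 -0.116]
 [ 0.446 -0.082]
 [ 0.508  0.168]]
```

View pics/crop.png

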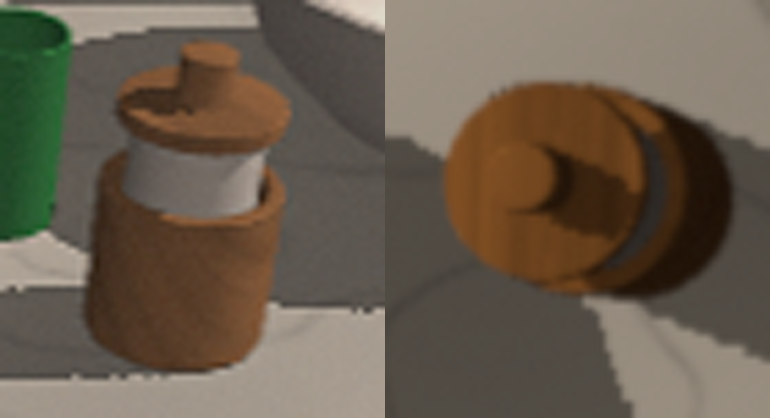

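The crop confirms it: wooden pot, white liner and lid with knob. The knob top centre is at scene (378,145) and top (108.3,182); the disc centre is at top (112.5,183.5).

Run:
```python
from h import *
import pickle
from scipy.optimize import least_squares
D=pickle.load(open("d.pkl","rb"));t,s=D["top"],D["scene"]
print(at_z(t,(108.2,181.9),.146),at_z(t,(112.4,183.2),.122),at_z(s,(377.8,144.6),.146))
c=np.array([at_z(t,p,.02)[:2] for p in [(203,109),(308,130),(295,203),(186,178)]])
def m(q):
    P=np.array([[.085,.128],[.085,-.128],[-.085,-.128],[-.085,.128]]);C,S=np.cos(q[2]),np.sin(q[2])
    return P@np.array([[C,S],[-S,C]])+q[:2]
r=least_squares(lambda q:(m(q)-c).ravel(),[.56,.02,.2]);print(r.x,r.fun)
P=np.c_[m(r.x),np.full(4,.02)]
print(proj(s,P).round(),proj(t,P).round())
```

```text
[0.49160314 0.30339681 0.146     ] [0.49071522 0.3030778  0.122     ] [0.49617794 0.29775741 0.146     ]
[ 0.5588207   0.02445259 -0.22897195] [ 0.00276221  0.00275621 -0.00148285 -0.00391377  0.00132285  0.00077851
 -0.0026022   0.00037904]
[[359. 243.]
 [241. 260.]
 [229. 215.]
 [331. 202.]] [[202. 108.]
 [310. 131.]
 [295. 202.]
 [186. 179.]]
```

```bash
cat >> h.py <<'E'
from scipy.spatial.transform import Rotation as Ro
B=np.array([.5588,.0245]);ya=-.229
def bw(x,y): return B+np.array([np.cos(ya)*x-np.sin(ya)*y,np.sin(ya)*x+np.cos(ya)*y])
def q(yaw): # tool z down, tool y along yaw
    y=np.array([np.cos(yaw),np.sin(yaw),0]);z=np.array([0,0,-1.])
    r=Ro.from_matrix(np.c_[np.cross(y,z),y,z]).as_quat();return np.r_[r[3],r[:3]]
E
python3 - <<'E'
from h import *
import pickle
D=pickle.load(open("d.pkl","rb"));t=D["top"]
print("green",at_z(t,(120,248),.1))
for w in (ya,ya+np.pi):
    for p in ([.493,.301,.30],[.493,.301,.08],[*bw(0,-.065),.06],[*bw(0,.06),.06]):
        j=robot.inverse_kinematics(p,q(w)); print(w,None if j is None else np.round(j,2))
w=min((ya,ya+np.pi),key=lambda w:abs(robot.inverse_kinematics([.493,.301,.3],q(w))[5]))
robot.reach([.493,.301,.30],q(w)); robot.pause(.3)
s=robot.state(); print(w,s["t"],s["ee_pos"],s["ft_force"])
d=get_image("wrist"); pickle.dump(d,open("w.pkl","wb")); save("w1",d["frame"])
print(d["cx"],d["cy"],proj(d,[[.493,.301,.146],[.493,.301,.122]]))
E
```

```text
green [0.35594152 0.29426282 0.1       ]
-0.229 [ 0.46  0.05  1.45 -0.    1.64  0.69]
-0.229 [ 0.46  0.19  1.7  -0.    1.24  0.69]
-0.229 [-0.17  0.14  1.81 -0.    1.2   0.06]
-0.229 [ 0.06  0.22  1.71 -0.    1.21  0.28]
2.912592653589793 [ 0.46  0.05  1.45 -0.    1.64 -2.45]
2.912592653589793 [ 0.46  0.19  1.7  -0.    1.24 -2.45]
2.912592653589793 None
2.912592653589793 None
-0.229 1.875 [0.49257566 0.30161577 0.29983811] [-0.71078722 -1.02565324 -0.13248509]
257.47253169943133 188.96825325699007 [[257.37660713 174.46597165]
 [257.37824311 169.13663384]]
```

View pics/w1.png

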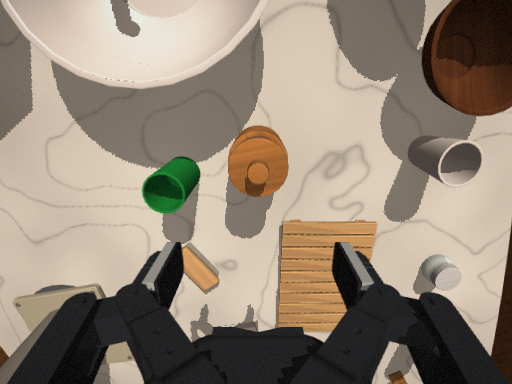

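Wrist view: the knob top is at (258,174) against a predicted (257.4,174.5), so the estimate (0.493,0.301) is good. The board's far edge, (283,221) to (376,222), is aligned with the gripper as planned.

Run:
```python
from h import *
import pickle
d=pickle.load(open("w.pkl","rb"))
print("knob",at_z(d,(258,174),.146)); print(proj(d,[[*bw(x,y),.02] for x in(.085,-.085) for y in(.128,-.128)]).round())
Q=q(ya);P=np.array([.493,.301])
robot.command_gripper(.06)
robot.move_linear([*P,.1235],Q,speed=.15)
print(robot.state()["ft_force"])
robot.command_gripper(.0)
s=robot.state();print(s["opening"],s["grip_force"],s["ft_force"],s["t"])
robot.move_linear([*P,.20],speed=.06)
s=robot.state();print(s["opening"],s["grip_force"],s["ft_force"],s["t"])
for n in("scene","wrist"): x=get_image(n); save("l_"+n,x["frame"])
import cv2
a=cv2.imread("pics/l_scene.png")[100:260,220:440];b=cv2.imread("pics/l_wrist.png")
cv2.imwrite("pics/l.png",np.hstack([cv2.resize(a,(420,305)),cv2.resize(b,(380,305))]))
```

```text
knob [0.49382959 0.30138335 0.146     ]
[[376. 223.]
 [356. 331.]
 [281. 224.]
 [277. 332.]]
[-0.59289126 -0.74005295  0.75178187]
0.024019261214597284 59.1363126039505 [ 0.30991092 -0.26011676  4.74402156] 4.0417
0.02398922752608428 58.84440064430237 [-0.45288513  0.10019549 -0.70817109] 5.4667
```

View pics/l.png

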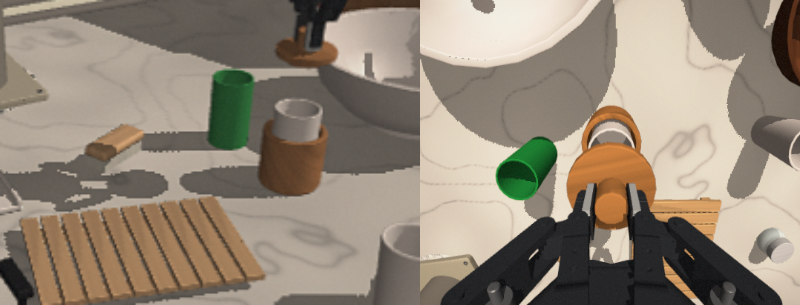

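The lid is held level and the liner is still in the pot: scene crop cup at (298,120), pot at (292,160). Now I place the lid on the far end of the board.

Run:
```python
from h import *
Q=q(ya);L=bw(0,-.065)
robot.move_linear([*L,.16],Q,speed=.15)
robot.move_linear([*L,.055],speed=.1)
robot.pause(.2);f0=robot.state()["ft_force"][2]
z=.048
while z>.034:
    robot.move_linear([*L,z],speed=.03); f=robot.state()["ft_force"][2]-f0
    if f>3: break
    z-=.001
print("z",z,f)
robot.command_gripper(.05)
robot.move_linear([*L,.14],speed=.1); robot.pause(.2)
robot.command_gripper(.085)
robot.reach([.493,.301,.25],Q); robot.pause(.2)
s=robot.state();print(s["t"],s["opening"],s["ee_pos"])
a=get_image("wrist");b=get_image("scene")
print(proj(a,[[.4935,.301,.112]]))
save("p",np.hstack([cv2.resize(a["frame"],(520,390)),cv2.resize(b["frame"][130:286,215:327+15],(280,390))]))
```

```text
z 0.039999999999999994 7.291604599848214
15.5167 0.08505231966027375 [0.49337151 0.29986305 0.24948221]
[[256.79051573 177.08075401]]
```

View pics/p.png

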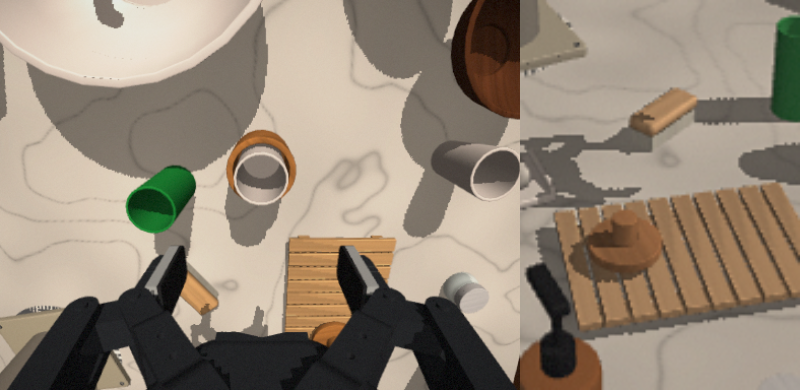

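The lid rests on the board knob up (right panel, 625,240). The cup rim centre is at wrist pixel ≈(257.5,172.8). Now I grip the cup.

Run:
```python
from h import *
Q=q(ya);a=get_image("wrist")
c=at_z(a,(257.5,173.5),.112)[:2];print(c)
P=(c+[.4935,.301])/2
robot.move_linear([*P,.13],Q,speed=.12)
robot.move_linear([*P,.080],speed=.06)
print(robot.state()["ft_force"])
robot.command_gripper(.0)
s=robot.state();print(s["opening"],s["grip_force"],s["ft_force"],s["t"])
robot.move_linear([*P,.21],speed=.08);robot.pause(.1)
s=robot.state();print(s["opening"],s["grip_force"],s["ft_force"],s["t"])
a=get_image("wrist");b=get_image("scene")
save("c",np.hstack([cv2.resize(a["frame"],(480,360)),cv2.resize(b["frame"][30:230,300:460],(288,360))]))
```

```text
[0.49513689 0.30512899]
[-0.2351806   0.88307857  0.76984852]
0.05871278652146111 64.80144884437323 [-1.65489417 -0.06003381  5.54065919] 18.175
0.05853973433227478 64.47013763710856 [ 1.04280446 -0.26764479 -2.54766062] 20.05
```

View pics/c.png

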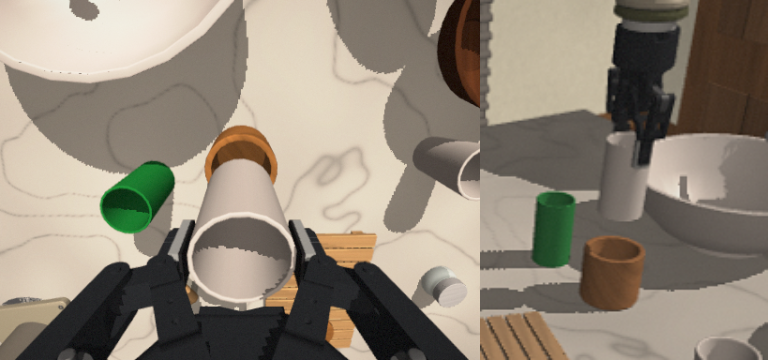

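The cup is clear of the pot and hanging straight, and the pot is still standing where it was. Now I place the cup on the near end of the board.

Run:
```python
from h import *
Q=q(ya);L=bw(0,.06)
robot.move_linear([*L,.20],Q,speed=.12)
robot.move_linear([*L,.106],speed=.08)
robot.pause(.2);f0=robot.state()["ft_force"][2]
z=.100
while z>.084:
    robot.move_linear([*L,z],speed=.03); f=robot.state()["ft_force"][2]-f0
    if f>3: break
    z-=.001
print("z",z,f)
robot.command_gripper(.085); robot.pause(.2)
robot.move_linear([*L,.22],speed=.08)
robot.reach([.45,.2,.32],Q); robot.pause(.3)
s=robot.state();print(s["t"],s["opening"],s["ft_force"])
a=get_image("top");b=get_image("scene")
save("e",np.hstack([a["frame"][80:280,80:330],b["frame"][100:300,200:450]]))
```

```text
z 0.092 10.322718144189505
29.575 0.08515812346599326 [-0.33328477  0.27828171 -0.13044057]
```

View pics/e.png

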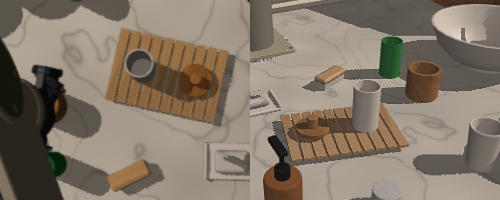

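The lid (scene crop 312,127) and the cup (367,105) both stand on the board, the pot (423,82) is in place, and the robot is clear of everything.

```bash
python3 -c "
from plant import robot
print(robot.finish_job())"
```

```text
the job is handed in; nothing more can be done
None
```

The job is handed in: the lid went onto the drying board knob up first, then the liner cup upright beside it, and the pot stayed standing in place; the hand-in returned no verdict.

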